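# Zero and lock the belt-sizing gauge

### The arm

A 6-joint arm with a two-finger parallel gripper is mounted at the origin on the work surface. World frame = base frame: x ahead of the robot, y to its left, z up, the work surface at z = 0. Lengths are in m, angles in rad, forces in N, time in s.
With the tool pointing down it reaches from about 0.3 to 0.775 m from the base axis. Payload 14.6 kg.
Tool frame: the origin (TCP) lies between the finger pads; the fingertips stand 19 mm ahead of it and the grasp point (between the pads) is the TCP (ctrl.finger_overhang is the distance from the TCP to the fingertips, in m); z points along the fingers, y is the direction in which the jaws open and shut (so a half turn about z gives the same grasp; the last joint's range is limited). The gripper opens to 94 mm and grips with 3 to 60 N. Pads are 16 mm wide; open, the fingers measure 119 mm over their backs; the gripper's body (75 mm by 177 mm) begins 78 mm behind the grasp point.
Start: joints at [1.191, 0.3, 1.521, -0, 1.321, -0.067], TCP at [0.169, 0.523, 0.224] pointing down, gripper open.
Joint ranges: [-3.03, 3.03], [-0.79, 2.21], [0.23, 2.52], [-1.04, 4.18], [0, 3.07], [-2.55, 2.55]. Speed limits (rad/s): [2.22, 2.22, 2.57, 3.14, 3.14, 3.14].

### API

Orientations are given as [roll, pitch, yaw] about the fixed x, y, z axes, in that order (R = Rz(yaw) Ry(pitch) Rx(roll)).
In Python, from station import ctrl gives the robot as it stands.
- The arm moves only by the tool send_rows, never from a script. Its argument "series" is a list of rows, each a list of 7 numbers: the turn, a rotation vector about the tool's x, y, z in degrees, then the shift along the tool's x, y, z in m, then the gripper's target within -1 to 1 (fully open at 1, half-way at 0, shut at -1). A call has 1 to 8 rows; each row is the pose to reach, as a shift and turn from the pose commanded when the call began, along the tool's axes at that moment; what a row does not reach only later rows make up. A row lasts 1/10 s, in which the tool goes at most 50 mm and 8.59 degrees, less where a joint would pass 70% of its speed; a pose out of reach is approached as far as the arm can. A call with a gripper value outside its range is refused whole. The fingers move at their own pace and stop on an object; "force" is the grip in N (left out, the last holds). Time passes only in rows, so rows that repeat a pose let the fingers close. It gives the time, the measured TCP pose, the force and the opening at its end, in the units of the state.
- ctrl.get_obs(): the state, without advancing time (a new reading comes with each control period).
- ctrl.camera(name): name is "scene" or "top"; returns a dict with "pixels" (480x640x3 uint8, red, green, blue), "z_map" (480x640 float32, m along the optical axis (not along the pixel's ray), 0 where there is no reading), "fov_y" (degrees; the focal length in pixels is half the picture's height over the tangent of half this angle, whatever the lens; pixels are square), "cx", "cy" (the principal point, pixels), "k1" (the pictures are not rectified: a ray, as slopes to the right and down, at radius r is drawn at 1 + k1 r^2 times it, then the intrinsics apply), "R" (3x3) and "t" (3): a world point X has camera coordinates R X + t. Camera axes: x right, y down, z forward; pixel columns grow to the right and rows downward; lengths in m; the calibration is good to about 2 mm. A picture is of the moment at which its call begins.
- ctrl.hand_in(): hands the job in, once; it reports no verdict.
The state is a dict: "time_s": time; "qpos": joint angles; "joint_vel": joint speeds; "tau": joint torques, N m; "ee_pos": TCP position; "eef_rot": TCP orientation; "force": force on the tool from outside, world axes, zero at the start; "moment": the same for the moment, N m; "grip_width": finger opening in m.
Only numpy, scipy, OpenCV 4.12 (cv2) and the standard library are available. Lean on these libraries where they do the work, as an engineer would, in place of code of your own. Each camera call takes 0.05 s, during which the arm holds its last target.

### The job

Put the belt-sizing gauge away at zero: push its sliding carriage until it rests against the end stop, and then turn the loose wing screw clockwise (seen from above) until it comes to its stop, by repeated fingertip pushes on its wings. Do not pinch the wings, and leave the reel hubs, the wand and the spring plate where they lie.

Things in the scene. Friction and masses are not known exactly. Their poses are not given: they have to be found in the camera images.
- gauge: aluminium belt-sizing gauge, fixed to the bench on the green mat (mat 3 mm thick): base plate 70 mm (x) by 300 mm (y) by 12 mm. Origin at the centre of the plate's underside, z up, y along the gauge. A lock block 50 x 40 mm, top 38 mm above the origin, stands at y = -100 mm with the wing screw on it; the end stop, 90 mm wide and 50 mm high above the origin, fills y = +100 to +135 mm.
- carriage (a joint): gap in m between the carriage and the end stop: 0 = resting against it (starts 0.025 to 0.05, at most 0.06). The carriage is an aluminium block 90 mm (gauge x) by 30 mm (gauge y), its top 50.5 mm above the gauge's origin; pushed towards gauge +y it slides to the stop and stays where left (drag about 2 N). A flat steel tongue 20 mm wide, top 18 mm above the gauge's origin, runs from it towards -y through the lock block.
- carriage_back (a point): middle of the carriage's flat face that looks to gauge -y (away from the stop), 38 mm above the gauge's origin, 12 mm below the carriage's top; axes as the gauge's.
- lock_screw (a joint): turn of the wing screw in rad, growing clockwise seen from above: 0 = tight at its stop, where the wings lie along the gauge's y; negative = loose by that angle (starts -5.2 to -3.4; backs off no further than -7). Turns with light drag (0.04 N m), stays where left, neither rises nor sinks noticeably.
- screw_mid (a point): on the upright axis of the dark steel wing screw, 55 mm above the gauge's origin, at mid-height of the wings; turns with the screw, its y axis along the wings. The two flat wings stand opposite one another, each 6 mm thick, reaching 35 mm from the axis, about 45 to 67 mm above the gauge's origin; the hub between them is 22 mm across. Nothing else within 60 mm of the axis is higher than 41 mm above the gauge's origin.
- hub_a: loose white nylon reel hub, 60 mm across, 14 mm high, origin at the centre of its underside; to be left alone
- hub_b: a second, identical reel hub, also to be left alone
- demag_wand: loose red plastic demagnetizer wand lying flat, 183 mm long (its y) by 30 mm by 29 mm high, origin on its underside, 85 mm from the handle's end; to be left alone
- spring_plate: loose chrome cassette spring plate 36 x 70 mm, 9 mm high, origin at the centre of its underside; to be left alone

How it is judged:
On the way, in this order (a step that is already met when the one before it is completed fails the run):
1. the carriage rests against the end stop (value of joint carriage below 0.003 m), for 0.2 s.
2. after that the wing screw reaches its stop (value of joint lock_screw above -0.25 rad), for 0.2 s.
At the end, for the whole second after the job is handed in: the carriage is within 3 mm of the end stop and the wing screw at rest within 0.25 rad of its tight stop (value of joint carriage below 0.003 m and value of joint lock_screw above -0.25 rad and velocity of joint lock_screw below 0.1 rad/s); the robot touches nothing.
It fails at once if the wings are pinched (front and back of the wings pressed at once, each by over 8 N) ((contact force between the fingers and lock_screw_c1 above 8 N or contact force between the fingers and lock_screw_c2 above 8 N or contact force between the fingers and lock_screw_c3 above 8 N or contact force between the fingers and lock_screw_c4 above 8 N) and (contact force between the fingers and lock_screw_c5 above 8 N or contact force between the fingers and lock_screw_c6 above 8 N or contact force between the fingers and lock_screw_c7 above 8 N or contact force between the fingers and lock_screw_c8 above 8 N)).
It fails at once if a bystander is lifted, carried or pushed more than 15 mm (distance of any of hub_a, hub_b, demag_wand, spring_plate from where it was at the start of the episode above 0.015 m).
It also fails if it takes over 72 s, if anything falls off the work surface, if the arm or the gripper's body presses on something with over 40 N, if the wrist force passes 120 N, or if a joint passes its speed limit or range.

## Working session

There is one attempt and no reset: what is moved stays moved. The work goes in short steps, Python scripts to look and compute and a tool call to move; the robot and the scene stay as the last step left them, time stands still between calls to the robot, and variables do not carry over. Pictures are saved under pics/ and viewed, and the job is handed in when it is done.

Besides the shell and the picture viewer there is one more tool, called after ">>>" by a JSON object that holds its "method" and its "body", one argument or row to a line. send_rows: Moves the arm, as the interface text tells. Its arguments: {"type":"object","properties":{"series":{"type":"array"},"force":{"type":"number"}},"required":["series"]}

```bash
ls; mkdir -p pics; cat > h.py <<'E'
import numpy as np, cv2
from station import ctrl
def snap(n,tag):
    c=ctrl.camera(n); cv2.imwrite(f'pics/{tag}.png',c['pixels'][:,:,::-1]); np.savez(f'/tmp/{tag}.npz',**c); return c
def f(c): return 240/np.tan(np.radians(c['fov_y'])/2)
def K(c): return np.array([[f(c),0,c['cx']],[0,f(c),c['cy']],[0,0,1.]])
def rays(c,uv):
    uv=np.asarray(uv,float).reshape(-1,2); d=(uv-[float(c['cx']),float(c['cy'])])/f(c); s=d.copy()
    for _ in range(30): s=d/(1+float(c['k1'])*(s**2).sum(1,keepdims=True))
    r=np.c_[s,np.ones(len(s))]; return -c['R'].T@c['t'], r@c['R']
def onplane(c,uv,z):
    o,d=rays(c,uv); return o+d*((z-o[2])/d[:,2])[:,None]
def proj(c,X):
    X=np.asarray(X,float).reshape(-1,3)@c['R'].T+c['t']; s=X[:,:2]/X[:,2:]; s=s*(1+float(c['k1'])*(s**2).sum(1,keepdims=True)); return s*f(c)+[float(c['cx']),float(c['cy'])]
def cloud(c):
    v,u=np.mgrid[:480,:640]; o,d=rays(c,np.c_[u.ravel(),v.ravel()]); z=c['z_map'].ravel()[:,None]
    return (o+d*z).reshape(480,640,3)
def load(tag): return dict(np.load(f'/tmp/{tag}.npz'))
E
python3 - <<'E'
from h import *
for n in('scene','top'):
    c=snap(n,n+'0'); print(n,c['fov_y'],c['k1'],-c['R'].T@c['t'],c['R'][2])
print(ctrl.get_obs())
E
```

```text
pics
scene 47.9390726334114 -0.10203420171746604 [0.91114663 0.49092521 0.466788  ] [-0.4463538  -0.69046342 -0.56923506]
top 44.43566123201698 -0.18454414070252884 [0.58026155 0.00390365 0.79524522] [ 0.02715202 -0.03000192 -0.99918099]
{'time_s': 0.1, 'qpos': array([ 1.19137351e+00,  3.00408666e-01,  1.52151503e+00, -3.32397166e-05,
        1.32070661e+00, -6.66053092e-02]), 'joint_vel': array([-1.68796520e-03, -2.51712900e-03, -3.43958083e-04,  9.70778936e-04,
       -3.34653015e-04,  8.33889434e-05]), 'tau': array([-1.04050087e-04, -5.32651305e+01, -3.53280938e+01,  7.08749495e-02,
        2.34290538e-02, -1.23341772e-05]), 'ee_pos': array([0.16919008, 0.52310231, 0.22394851]), 'eef_rot': array([-3.14055516e+00, -3.69365825e-05,  2.82878337e+00]), 'force': array([-0.30726544, -0.05460764, -1.39695809]), 'moment': array([-0.03020985,  0.03646371, -0.00738961]), 'grip_width': 0.093652058270231}
```

View pics/scene0.png

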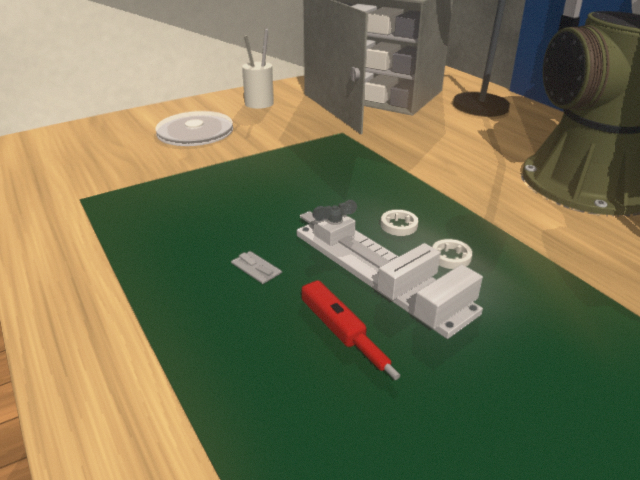

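View pics/top0.png

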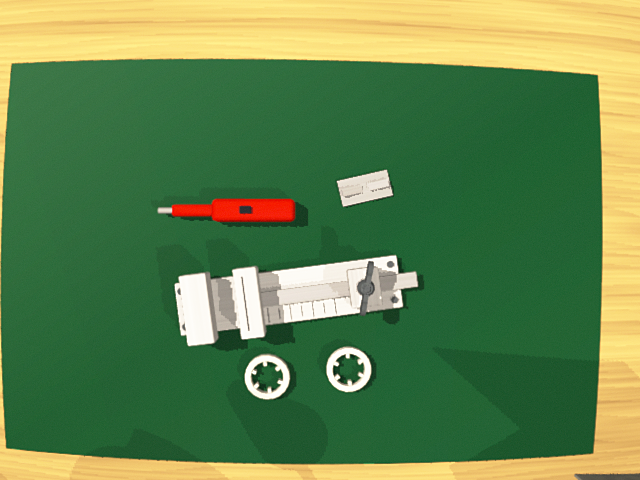

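The top view shows the end stop at about (197,310), the carriage at (248,302), the wing screw at (366,288), the hubs at (267,377) and (349,369), the wand at about (230,210) and the spring plate at (365,188). Next I'll measure them.

```bash
python3 - <<'E'
from h import *
c=load('top0'); P=cloud(c); img=c['pixels'].astype(int)
Z=P[:,:,2]; print('mat z',np.median(Z[100:150,400:550]))
def rect(m,z,name):
    m=m.astype(np.uint8); n,l,s,ce=cv2.connectedComponentsWithStats(m)
    for i in range(1,n):
        if s[i,4]<80: continue
        cs,_=cv2.findContours((l==i).astype(np.uint8),0,2); uv=cs[0].reshape(-1,2)
        X=onplane(c,uv,z)[:,:2].astype(np.float32)
        r=cv2.minAreaRect(X*1000); print(name,s[i],'ctr',np.round(r[0],1),'size',np.round(r[1],1),'ang',round(r[2],2),'zmed',np.median(Z[l==i]))
hsv=cv2.cvtColor(c['pixels'],cv2.COLOR_RGB2HSV)
roi=np.zeros((480,640),bool); roi[245:350,165:430]=1
rect(roi&(Z>0.048)&(Z<0.058)&(img.sum(2)>300),0.0533,'tops')
rect(roi&(Z>0.035)&(Z<0.045)&(img.sum(2)>300),0.041,'lock')
rect(roi&(Z>0.011)&(Z<0.019),0.015,'plate')
rect(roi&(Z>0.045)&(img.max(2)<130),0.070,'wing')
roi2=np.zeros((480,640),bool); roi2[160:410,140:430]=1; roi2&=~roi
rect(roi2&(Z>0.008)&(hsv[:,:,1]<90),0.017,'hubs')
rect((hsv[:,:,1]>200)&(hsv[:,:,0]<8)&(Z<0.06)&roi2,0.032,'wand')
w=roi&(Z>0.045)&(img.max(2)<130);print('wing z pct',np.percentile(Z[w],[5,50,95]))
E
```

```text
mat z 0.0017780624594581629
tops [ 233  267   32   73 1591] ctr [510.3  68. ] size [89.3 29.6] ang 8.32 zmed 0.051193320115461405
tops [ 179  274   36   72 1880] ctr [501.1 133.9] size [90.1 35. ] ang 7.68 zmed 0.0510103669368675
lock [367 266  16  41 330] ctr [531.7 -96.3] size [18.9 52.5] ang 82.7 zmed 0.039133744109335844
lock [347 268  20  41 470] ctr [530.2 -72.5] size [49.9 25.1] ang 7.73 zmed 0.03937964191886667
lock [205 273  11  68  92] ctr [503.6 117.7] size [87.3  2.6] ang 8.35 zmed 0.03996446007948529
plate [ 258  256  149   69 4856] ctr [526.  -42.7] size [ 70.2 196.4] ang 8.18 zmed 0.013634952055583016
plate [ 210  277   30   54 1165] ctr [505.9 102.6] size [70.6 31.9] ang 7.73 zmed 0.01320551231737721
plate [175 283  11  52 258] ctr [497.2 162.9] size [69.   7.2] ang 7.52 zmed 0.013489402064495226
wing [357 261  18  56 462] ctr [531.3 -78.2] size [67.9 21.3] ang 3.18 zmed 0.06279667127125882
hubs [370 179  20  12  99] ctr [ 667.  -101.4] size [11.4 23.7] ang 16.97 zmed 0.009861130964746057
hubs [341 186  22  11 110] ctr [658.1 -64.2] size [ 9.7 27.6] ang 13.14 zmed 0.009689869657494632
hubs [157 207  15   6  84] ctr [629.1 185.9] size [ 6.7 19. ] ang 0.69 zmed 0.01748890532915781
hubs [327 350  44  43 814] ctr [417.  -63.2] size [56.9 57.6] ang 0.25 zmed 0.014570387057881606
hubs [245 355  44  44 832] ctr [408.6  46. ] size [58.3 57.3] ang 0.58 zmed 0.014432635331316335
wand [ 172  199  123   23 2231] ctr [628.7  92. ] size [ 28.7 159.8] ang 0.82 zmed 0.02616587861346298
wing z pct [0.05237602 0.06368035 0.79524522]
```

```bash
cat >> h.py <<'E'
from scipy.spatial.transform import Rotation as Ro
YAW=np.radians(187.95)
yd=np.array([-np.sin(np.radians(7.95)),np.cos(np.radians(7.95))]); xd=np.array([yd[1],-yd[0]])
G=np.array([.5011,.1339])-.1175*yd
AX=G-.1*yd
def rel(target,yaw=None,o=None):
    o=o or ctrl.get_obs(); R=Ro.from_euler('xyz',o['eef_rot'])
    s=R.inv().apply(np.array(target)-o['ee_pos'])
    Rt=Ro.from_euler('xyz',[np.pi,0,YAW if yaw is None else yaw])
    return np.round(np.degrees((R.inv()*Rt).as_rotvec()),2),np.round(s,4)
E
python3 - <<'E'
from h import *
c=load('top0'); P=cloud(c); Z=P[:,:,2]; img=c['pixels'].astype(int)
m=np.zeros((480,640),bool); m[255:320,350:385]=1
m&=(img.max(2)<130)&(Z>.045)&(Z<.09)
v,u=np.nonzero(m); X=onplane(c,np.c_[u,v],.068)[:,:2]*1000
far=np.linalg.norm(X-AX*1000,axis=1)>13
ev,V=np.linalg.eigh(np.cov((X[far]).T)); d=V[:,1]; print('G',G,'AX',AX,'mean',X.mean(0),'ang',np.degrees(np.arctan2(d[1],d[0])))
pr=(X-X.mean(0))@d; print(pr.min(),pr.max(), 'mid ctr',X.mean(0)+d*(pr.min()+pr.max())/2)
# second look: scene view of carriage corners
print('scene proj axis', proj(load('scene0'),[*AX,.07]))
t=G+.008*yd
print(rel([*t,.15]), t)
E
```

```text
G [0.51735129 0.01752928] AX [ 0.53118218 -0.08150964] mean [531.92094009 -78.90999502] ang 171.35452771284727
-33.85863807608967 34.845593751233814 mid ctr [531.43306945 -78.83581543]
scene proj axis [[334.79728347 203.18065589]]
(array([-6.000e-02, -2.000e-02, -2.587e+01]), array([-0.4834, -0.3666,  0.0743])) [0.51624482 0.02545239]
```

>>> {"method": "send_rows", "body": {
  "series": [
    [0, 0, -25.87, -0.4834, -0.3666, 0.02, -1],
    [0, 0, -25.87, -0.4834, -0.3666, 0.02, -1],
    [0, 0, -25.87, -0.4834, -0.3666, 0.02, -1],
    [0, 0, -25.87, -0.4834, -0.3666, 0.02, -1],
    [0, 0, -25.87, -0.4834, -0.3666, 0.02, -1],
    [0, 0, -25.87, -0.4834, -0.3666, 0.02, -1],
    [0, 0, -25.87, -0.4834, -0.3666, 0.02, -1],
    [0, 0, -25.87, -0.4834, -0.3666, 0.02, -1]
  ],
  "force": 20
}}

```text
time_s: 0.9
ee_pos: [0.3925, 0.2027, 0.2116]
eef_rot: [3.142, 0.0, -3.003]
force: [0.4, 1.8, 0.5]
grip_width: 0.0336
```

```bash
python3 - <<'E'
from h import *
o=ctrl.get_obs(); print(o); print(rel([*(G+.008*yd),.12]))
E
```

```text
{'time_s': 0.9, 'qpos': array([ 3.93773916e-01,  6.84700212e-02,  1.82609027e+00,  4.32310749e-05,
        1.24693606e+00, -1.31590129e+00]), 'joint_vel': array([-1.12566543e+00,  1.14417379e-01, -8.35677676e-02, -8.94414784e-04,
       -3.47284158e-02, -1.11767865e+00]), 'tau': array([  8.79639119, -41.18921757, -32.0737195 ,  -0.04428563,
         0.33981526,   2.33729839]), 'ee_pos': array([0.39254219, 0.20273522, 0.2116296 ]), 'eef_rot': array([ 3.14152871e+00,  8.28542414e-05, -3.00272753e+00]), 'force': array([0.36148545, 1.78338563, 0.45715601]), 'moment': array([ 0.09981662,  0.06363715, -0.02017631]), 'grip_width': 0.03361732348104807}
(array([0.  , 0.  , 0.01]), array([-0.098 , -0.1927,  0.0916]))
```

>>> {"method": "send_rows", "body": {
  "series": [
    [0, 0, 0, -0.09, -0.18, 0.0, -1],
    [0, 0, 0, -0.09, -0.18, 0.02, -1],
    [0, 0, 0, -0.09, -0.18, 0.04, -1],
    [0, 0, 0, -0.09, -0.18, 0.06, -1],
    [0, 0, 0, -0.09, -0.18, 0.09, -1],
    [0, 0, 0, -0.09, -0.18, 0.09, -1],
    [0, 0, 0, -0.09, -0.18, 0.09, -1]
  ]
}}

```text
time_s: 1.6
ee_pos: [0.5056, 0.0391, 0.122]
eef_rot: [3.141, -0.001, -3.003]
force: [0.0, 0.2, 1.0]
grip_width: 0.0004
```

```bash
python3 - <<'E'
from h import *
o=ctrl.get_obs(); print(o['ee_pos'],o['force'],o['grip_width']); print(rel([*(G+.008*yd),.054]))
c=snap('top','top1');c=snap('scene','scene1')
E
```

```text
[0.50561638 0.03908758 0.12202587] [0.00464459 0.24535943 0.99855033] 0.00042857111288960087
(array([ 0.02, -0.07, -0.02]), array([-0.0087, -0.015 ,  0.068 ]))
```

View pics/scene1.png

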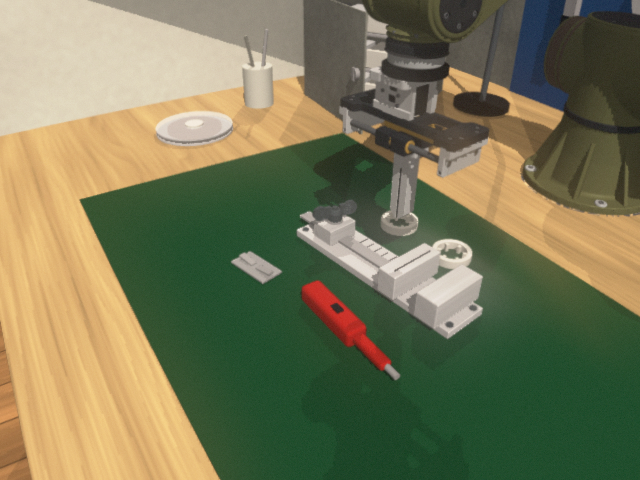

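The closed fingers (tips near (403,215)) hang over the gap between lock block and carriage. Next: go down, then push towards +y.

>>> {"method": "send_rows", "body": {
  "series": [
    [0, 0, 0, -0.0087, -0.018, 0.0, -1],
    [0, 0, 0, -0.0087, -0.018, 0.03, -1],
    [0, 0, 0, -0.0087, -0.018, 0.055, -1],
    [0, 0, 0, -0.0087, -0.018, 0.068, -1],
    [0, 0, 0, -0.0087, -0.018, 0.068, -1]
  ]
}}

```text
time_s: 2.2
ee_pos: [0.5167, 0.0228, 0.0536]
eef_rot: [3.141, -0.001, -3.002]
force: [-0.8, 0.2, 0.5]
grip_width: 0.0008
```

```bash
python3 - <<'E'
from h import *
o=ctrl.get_obs(); print(o['ee_pos'],o['force']); print('gauge xy',(o['ee_pos'][:2]-G)@np.c_[xd,yd])
E
```

```text
[0.51672092 0.02281061 0.05362484] [-0.84046305  0.18355778  0.47112209]
gauge xy [0.00010614 0.00531776]
```

>>> {"method": "send_rows", "body": {
  "series": [
    [0, 0, 0, 0, 0.008, 0, -1],
    [0, 0, 0, 0, 0.014, 0, -1],
    [0, 0, 0, 0, 0.02, 0, -1],
    [0, 0, 0, 0, 0.026, 0, -1],
    [0, 0, 0, 0, 0.032, 0, -1],
    [0, 0, 0, 0, 0.037, 0, -1],
    [0, 0, 0, 0, 0.042, 0, -1],
    [0, 0, 0, 0, 0.046, 0, -1]
  ]
}}

```text
time_s: 3.0
ee_pos: [0.5106, 0.0681, 0.0537]
eef_rot: [-3.142, 0.0, -3.003]
force: [1.1, -2.2, 0.7]
grip_width: 0.0006
```

>>> {"method": "send_rows", "body": {
  "series": [
    [0, 0, 0, 0, 0.002, 0, -1],
    [0, 0, 0, 0, 0.004, 0, -1],
    [0, 0, 0, 0, 0.005, 0, -1],
    [0, 0, 0, 0, 0.005, 0, -1]
  ]
}}

```text
time_s: 3.4
ee_pos: [0.5099, 0.0728, 0.0536]
eef_rot: [3.141, -0.0, -3.003]
force: [-0.8, 0.5, -0.8]
grip_width: 0.0001
```

```bash
python3 - <<'E'
from h import *
o=ctrl.get_obs(); print(o['ee_pos'],o['force']); print('gauge xy',(o['ee_pos'][:2]-G)@np.c_[xd,yd])
E
```

```text
[0.50985802 0.07277516 0.05358639] [-0.80192203  0.45630442 -0.83223932]
gauge xy [0.00021974 0.05575131]
```

Not at the stop yet, so I'll push on gently and watch the force.

>>> {"method": "send_rows", "body": {
  "series": [
    [0, 0, 0, 0, 0.001, 0, -1],
    [0, 0, 0, 0, 0.002, 0, -1],
    [0, 0, 0, 0, 0.003, 0, -1],
    [0, 0, 0, 0, 0.003, 0, -1]
  ]
}}

```text
time_s: 3.8
ee_pos: [0.5094, 0.0758, 0.0536]
eef_rot: [3.142, -0.0, -3.003]
force: [0.7, -0.3, -0.6]
grip_width: 0.0006
```

```bash
python3 - <<'E'
from h import *
o=ctrl.get_obs(); print(o['force'],'gauge xy',(o['ee_pos'][:2]-G)@np.c_[xd,yd])
snap('scene','scene2'); c=snap('top','top2')
cv2.imwrite('pics/top2c.png',cv2.resize(c['pixels'][230:370,150:440,::-1],None,fx=2.7,fy=2.7))
E
```

```text
[ 0.71260913 -0.32153938 -0.64655995] gauge xy [0.00019851 0.05876573]
```

View pics/scene2.png

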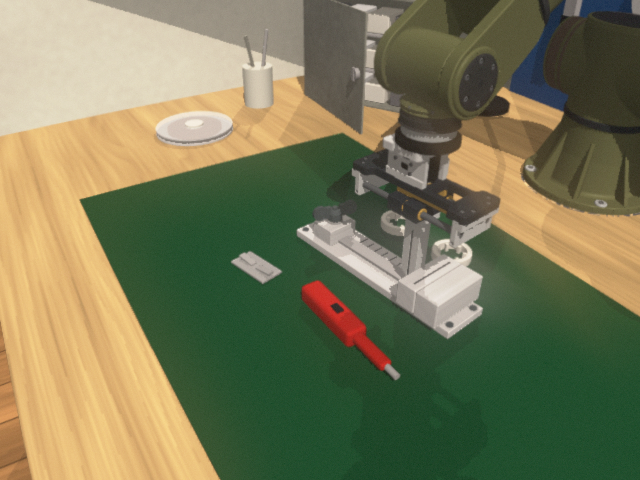

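The carriage now sits almost against the stop (gap near (425,290)), and no stop force has shown yet. I'll carry on pushing.

>>> {"method": "send_rows", "body": {
  "series": [
    [0, 0, 0, 0, 0.001, 0, -1],
    [0, 0, 0, 0, 0.002, 0, -1],
    [0, 0, 0, 0, 0.002, 0, -1]
  ]
}}

```text
time_s: 4.2
ee_pos: [0.5094, 0.0766, 0.0536]
eef_rot: [-3.14, -0.0, -3.003]
force: [1.2, -11.5, -0.2]
grip_width: 0.0003
```

>>> {"method": "send_rows", "body": {
  "series": [
    [0, 0, 0, 0, 0.001, 0, -1],
    [0, 0, 0, 0, 0.001, 0, -1],
    [0, 0, 0, 0, 0.001, 0, -1]
  ]
}}

```text
time_s: 4.5
ee_pos: [0.5093, 0.0766, 0.0536]
eef_rot: [-3.138, -0.0, -3.003]
force: [1.1, -19.5, -0.5]
grip_width: 0.0003
```

>>> {"method": "send_rows", "body": {
  "series": [
    [0, 0, 0, 0, 0.001, 0, -1],
    [0, 0, 0, 0, 0.001, 0, -1],
    [0, 0, 0, 0, 0.001, 0, -1]
  ]
}}

```text
time_s: 4.8
ee_pos: [0.5093, 0.0767, 0.0537]
eef_rot: [-3.137, -0.0, -3.003]
force: [1.7, -27.4, 0.2]
grip_width: 0.0011
```

The carriage is hard on the stop (27 N with no further travel). I'll back off, rise, and go to the screw.

>>> {"method": "send_rows", "body": {
  "series": [
    [0, 0, 0, 0, -0.02, 0, -1],
    [0, 0, 0, 0, -0.04, 0, -1],
    [0, 0, 0, 0, -0.04, -0.05, -1],
    [0, 0, 0, 0, -0.04, -0.06, -1],
    [0, 0, 0, 0, -0.04, -0.06, -1]
  ]
}}

```text
time_s: 5.3
ee_pos: [0.5154, 0.0402, 0.1154]
eef_rot: [-3.141, 0.004, -3.003]
force: [-0.0, -0.1, -0.8]
grip_width: 0.0008
```

```bash
python3 - <<'E'
from h import *
c=snap('top','top3'); o=ctrl.get_obs(); print(o['ee_pos'],o['force'])
print(rel([.5513,-.0602,.115]),rel([.5513,-.0602,.069]))
cv2.imwrite('pics/top3c.png',cv2.resize(c['pixels'][230:370,150:440,::-1],None,fx=2.7,fy=2.7))
E
```

```text
[0.51462445 0.04021261 0.11376442] [ 0.74114075 -0.39087489 -0.23494387]
(array([0.  , 0.06, 0.01]), array([-0.0224, -0.1045, -0.0012])) (array([0.  , 0.06, 0.01]), array([-0.0224, -0.1045,  0.0448]))
```

View pics/top3c.png

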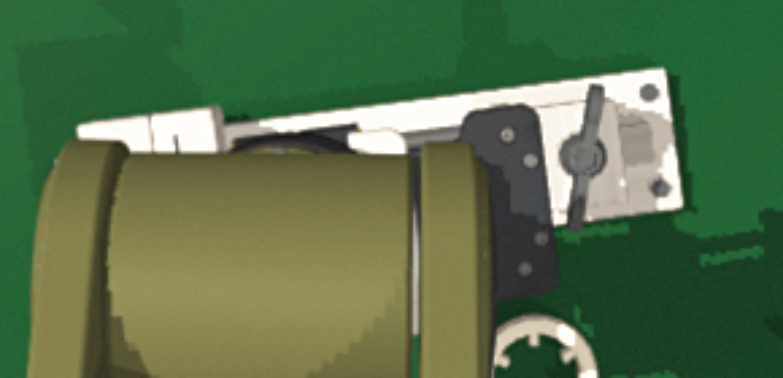

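The carriage touches the end stop (seam at crop (150,130)) and the screw hasn't moved (crop (583,155)).

>>> {"method": "send_rows", "body": {
  "series": [
    [0, 0, 0, -0.0224, -0.1045, 0, -1],
    [0, 0, 0, -0.0224, -0.1045, 0, -1],
    [0, 0, 0, -0.0224, -0.1045, 0, -1],
    [0, 0, 0, -0.0224, -0.1045, 0, -1],
    [0, 0, 0, -0.0224, -0.1045, 0, -1]
  ]
}}

```text
time_s: 5.85
ee_pos: [0.5505, -0.0594, 0.1126]
eef_rot: [3.141, -0.002, -3.002]
force: [0.0, -1.0, -0.6]
grip_width: 0.0003
```

```bash
python3 - <<'E'
from h import *
o=ctrl.get_obs(); print(o['ee_pos']); print(rel([.5513,-.0602,.069]))
R=Ro.from_euler('xyz',[np.pi,0,YAW])
p0=np.array([.5513,-.0602])
A=np.array([.5315,-.0800])
for ph in range(45,-300,-12):
    p=A+.028*np.array([np.cos(np.radians(ph)),np.sin(np.radians(ph))]); print(ph,np.round(R.inv().apply([*(p-A),0])[:2],4))
E
```

```text
[ 0.55048663 -0.0594065   0.11257687]
(array([ 0.04, -0.1 ,  0.03]), array([-0.0008, -0.0009,  0.0436]))
45 [-0.0223  0.0169]
33 [-0.0254  0.0119]
21 [-0.0273  0.0063]
9 [-0.028   0.0005]
-3 [-0.0275 -0.0053]
-15 [-0.0258 -0.0109]
-27 [-0.023 -0.016]
-39 [-0.0191 -0.0205]
-51 [-0.0144 -0.024 ]
-63 [-0.0091 -0.0265]
-75 [-0.0034 -0.0278]
-87 [ 0.0024 -0.0279]
-99 [ 0.0082 -0.0268]
-111 [ 0.0136 -0.0245]
-123 [ 0.0184 -0.0211]
-135 [ 0.0223 -0.0169]
-147 [ 0.0254 -0.0119]
-159 [ 0.0273 -0.0063]
-171 [ 0.028  -0.0005]
-183 [0.0275 0.0053]
-195 [0.0258 0.0109]
-207 [0.023 0.016]
-219 [0.0191 0.0205]
-231 [0.0144 0.024 ]
-243 [0.0091 0.0265]
-255 [0.0034 0.0278]
-267 [-0.0024  0.0279]
-279 [-0.0082  0.0268]
-291 [-0.0136  0.0245]
```

>>> {"method": "send_rows", "body": {
  "series": [
    [0, 0, 0, -0.0008, -0.0009, 0.02, -1],
    [0, 0, 0, -0.0008, -0.0009, 0.0436, -1],
    [0, 0, 0, -0.0008, -0.0009, 0.0436, -1]
  ]
}}

```text
time_s: 6.15
ee_pos: [0.5503, -0.0595, 0.0673]
eef_rot: [3.14, -0.005, -3.001]
force: [0.4, 0.4, -0.9]
grip_width: 0.0005
```

>>> {"method": "send_rows", "body": {
  "series": [
    [0, 0, 0, -0.0031, -0.005, 0, -1],
    [0, 0, 0, -0.005, -0.0106, 0, -1],
    [0, 0, 0, -0.0057, -0.0164, 0, -1],
    [0, 0, 0, -0.0052, -0.0222, 0, -1],
    [0, 0, 0, -0.0035, -0.0278, 0, -1],
    [0, 0, 0, -0.0007, -0.0329, 0, -1],
    [0, 0, 0, -0.0007, -0.0329, 0, -1]
  ]
}}

```text
time_s: 6.85
ee_pos: [0.5571, -0.0946, 0.0702]
eef_rot: [-3.141, 0.0, -3.004]
force: [-0.2, -0.5, -0.4]
grip_width: 0.0002
```

```bash
python3 - <<'E'
from h import *
o=ctrl.get_obs(); A=np.array([.5315,-.08]); d=o['ee_pos'][:2]-A; print(o['ee_pos'],o['force'],np.hypot(*d),np.degrees(np.arctan2(d[1],d[0])))
print(Ro.from_euler('xyz',[np.pi,0,YAW]).inv().apply([*d,0]))
c=snap('top','top4');s=snap('scene','scene4')
a=cv2.resize(c['pixels'][240:340,320:420,::-1],(390,390)); b=cv2.resize(s['pixels'][170:270,280:380,::-1],(390,390)); cv2.imwrite('pics/p4.png',np.hstack([a,b]))
E
```

```text
[ 0.55714389 -0.09457359  0.07021664] [-0.17907423 -0.4725788  -0.3966172 ] 0.029495745473023655 -29.609854528826354
[-2.33817777e-02 -1.79803079e-02 -2.20195266e-18]
```

View pics/p4.png

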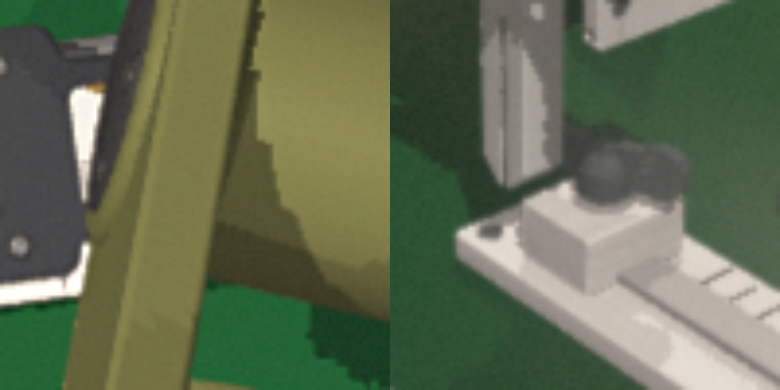

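```bash
python3 - <<'E'
from h import *
i=[cv2.resize(load(t)['pixels'][180:245,295:365,::-1],(390,362),interpolation=cv2.INTER_CUBIC) for t in('scene0','scene4')]
cv2.imwrite('pics/p5.png',np.hstack(i))
c=load('scene4')
for z in(.041,.048,.07): print(z,proj(c,[.5315,-.08,z]))
for a in(-69,111,-80,100,60,-120): print(a,proj(c,[.5315+.033*np.cos(np.radians(a)),-.08+.033*np.sin(np.radians(a)),.068]))
print(proj(c,[.5571,-.0946,.051]))
E
```

```text
0.041 [[334.87303091 220.51779196]]
0.048 [[334.94565616 216.51466657]]
0.07 [[335.17810213 203.67807482]]
-69 [[317.28432305 198.11697763]]
111 [[353.76961654 211.89725614]]
-80 [[320.154058   196.59418975]]
100 [[350.93744926 213.56736961]]
60 [[336.41777299 216.61113839]]
-120 [[333.97940905 193.90111426]]
[[315.1098351  215.14658116]]
```

View pics/p5.png

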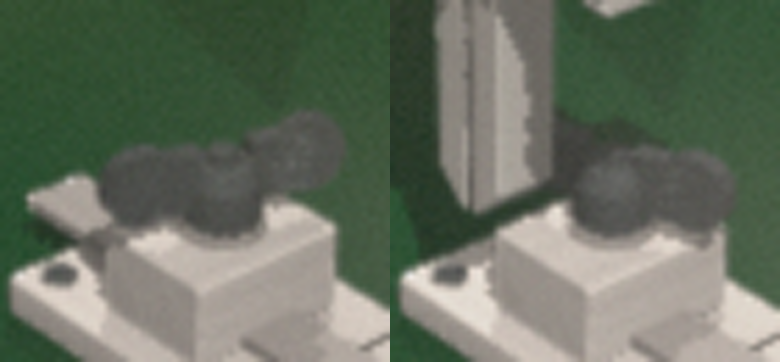

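The wings have turned: the near wing's end is at about px (349,214), which matches wing angle ≈105°, as predicted. I'll keep going round.

>>> {"method": "send_rows", "body": {
  "series": [
    [0, 0, 0, 0.004, -0.0035, 0, -1],
    [0, 0, 0, 0.0088, -0.007, 0, -1],
    [0, 0, 0, 0.0141, -0.0095, 0, -1],
    [0, 0, 0, 0.0198, -0.0108, 0, -1],
    [0, 0, 0, 0.0256, -0.0109, 0, -1],
    [0, 0, 0, 0.0314, -0.0098, 0, -1],
    [0, 0, 0, 0.0368, -0.0075, 0, -1],
    [0, 0, 0, 0.0368, -0.0075, 0, -1]
  ]
}}

```text
time_s: 7.75
ee_pos: [0.5211, -0.1061, 0.0701]
eef_rot: [3.142, -0.001, -3.003]
force: [0.0, -0.5, 2.1]
grip_width: 0.0006
```

```bash
cat >> h.py <<'E'
def chk(tag):
    o=ctrl.get_obs(); A=np.array([.5315,-.08]); d=o['ee_pos'][:2]-A; print(o['ee_pos'],o['force'],np.hypot(*d),np.degrees(np.arctan2(d[1],d[0])))
    print('tool',Ro.from_euler('xyz',[np.pi,0,YAW]).inv().apply([*d,0]))
    c=snap('scene','s'+tag);t=snap('top','t'+tag)
    cv2.imwrite(f'pics/p{tag}.png',np.hstack([cv2.resize(t['pixels'][240:340,320:420,::-1],(362,362)),cv2.resize(c['pixels'][180:245,295:365,::-1],(390,362),interpolation=cv2.INTER_CUBIC)]))
E
python3 -c "
from h import *
chk('6')"
```

```text
[ 0.52112053 -0.10606711  0.07010358] [ 0.0489924  -0.48726002  2.13919915] 0.02805757782759287 -111.71159531950023
tool [ 1.38850310e-02 -2.43810088e-02 -2.98581243e-18]
```

View pics/p6.png

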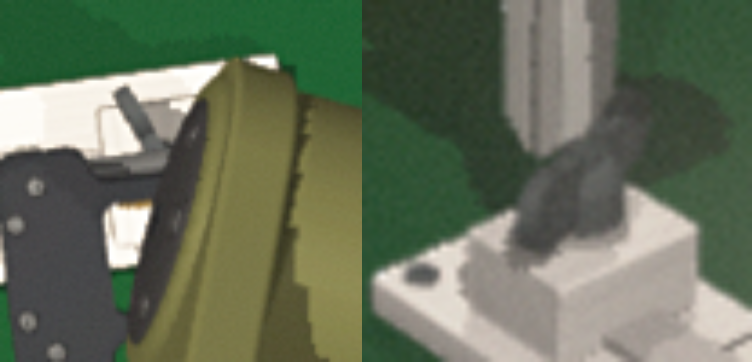

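The top wing now points to about +28°, so about 110° is left.

>>> {"method": "send_rows", "body": {
  "series": [
    [0, 0, 0, 0.0045, 0.0033, 0, -1],
    [0, 0, 0, 0.0084, 0.0075, 0, -1],
    [0, 0, 0, 0.0115, 0.0125, 0, -1],
    [0, 0, 0, 0.0134, 0.0181, 0, -1],
    [0, 0, 0, 0.0141, 0.0239, 0, -1],
    [0, 0, 0, 0.0136, 0.0297, 0, -1],
    [0, 0, 0, 0.0119, 0.0353, 0, -1],
    [0, 0, 0, 0.0119, 0.0353, 0, -1]
  ]
}}

```text
time_s: 8.65
ee_pos: [0.5052, -0.072, 0.07]
eef_rot: [3.141, -0.001, -3.002]
force: [0.2, 0.1, 1.2]
grip_width: 0.0006
```

```bash
python3 -c "
from h import *
chk('7')"
```

```text
[ 0.50520289 -0.07195944  0.06998127] [0.20059753 0.14022956 1.15688109] 0.02749888117691811 162.99854445650277
tool [2.49322877e-02 1.16004094e-02 1.42064042e-18]
```

View pics/p7.png

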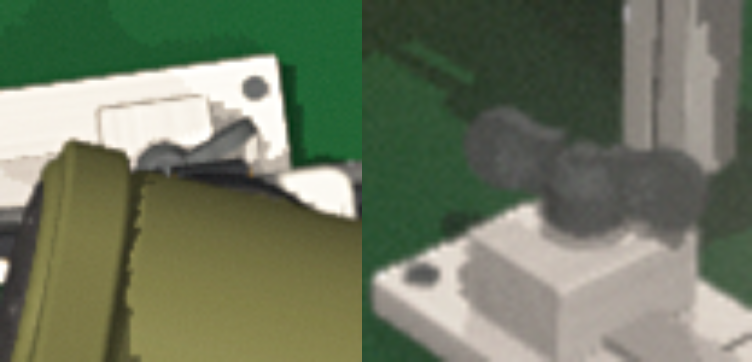

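About 25° is left: the wing is at ≈122° and its stop is at ≈98°. I'll close in slowly and watch the force.

>>> {"method": "send_rows", "body": {
  "series": [
    [0, 0, 0, -0.003, 0.0045, 0, -1],
    [0, 0, 0, -0.0055, 0.0085, 0, -1],
    [0, 0, 0, -0.008, 0.012, 0, -1],
    [0, 0, 0, -0.01, 0.0144, 0, -1],
    [0, 0, 0, -0.012, 0.0144, 0, -1],
    [0, 0, 0, -0.0125, 0.0144, 0, -1],
    [0, 0, 0, -0.0125, 0.0144, 0, -1]
  ]
}}

```text
time_s: 9.45
ee_pos: [0.5141, -0.0564, 0.0699]
eef_rot: [3.14, -0.004, -3.003]
force: [-14.6, 1.7, 10.6]
grip_width: 0.0003
```

>>> {"method": "send_rows", "body": {
  "series": [
    [0, 0, 0, -0.001, 0, 0, -1],
    [0, 0, 0, -0.0015, 0, 0, -1],
    [0, 0, 0, -0.0015, 0, 0, -1]
  ]
}}

```text
time_s: 9.75
ee_pos: [0.5144, -0.0563, 0.0698]
eef_rot: [3.14, -0.008, -3.003]
force: [-24.7, 0.5, 16.8]
grip_width: 0.0007
```

```bash
python3 -c "
from h import *
chk('8')"
```

```text
[ 0.51438726 -0.05633812  0.06980894] [-24.72567595   0.52830766  16.84080573] 0.029201550798778637 125.87519542623609
tool [1.36756235e-02 2.58013157e-02 3.15974987e-18]
```

View pics/p8.png

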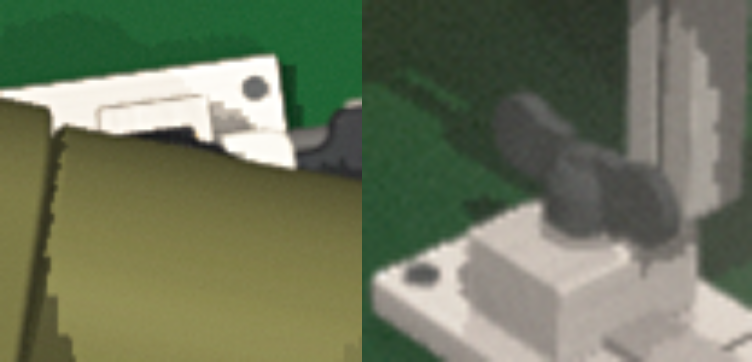

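The force has risen to 25 N, so this is probably the stop. I'll retreat and check it in the images.

>>> {"method": "send_rows", "body": {
  "series": [
    [0, 0, 0, 0.008, 0, 0, -1],
    [0, 0, 0, 0.015, 0.003, 0, -1],
    [0, 0, 0, 0.015, 0.003, -0.04, -1],
    [0, 0, 0, 0.015, 0.02, -0.08, -1],
    [0, 0, 0, 0.03, 0.07, -0.1, -1],
    [0, 0, 0, 0.05, 0.12, -0.1, -1],
    [0, 0, 0, 0.07, 0.17, -0.1, -1],
    [0, 0, 0, 0.07, 0.17, -0.1, -1]
  ]
}}

```text
time_s: 10.65
ee_pos: [0.4223, 0.1048, 0.1704]
eef_rot: [3.141, 0.001, -3.0]
force: [0.4, 0.1, -0.5]
grip_width: 0.0003
```

```bash
python3 -c "
from h import *
chk('9')
c=load('t9')
P=cloud(c); Z=P[:,:,2]; img=c['pixels'].astype(int)
m=np.zeros((480,640),bool); m[255:320,325:405]=1
m&=(img.max(2)<130)&(Z>.047)&(Z<.09)
v,u=np.nonzero(m); X=onplane(c,np.c_[u,v],.068)[:,:2]*1000
print(len(X),X.min(0),X.max(0))
ev,V=np.linalg.eigh(np.cov(X.T)); d=V[:,1]; print(X.mean(0),'ang',np.degrees(np.arctan2(d[1],d[0])),np.ptp(X@d),np.ptp(X@V[:,0]))
"
```

```text
[0.42233908 0.10482421 0.17040692] [ 0.42793311  0.11949477 -0.47132365] 0.2146534299253235 120.5669589648695
tool [8.25489619e-02 1.98145815e-01 2.42658638e-17]
425 [ 521.89563212 -112.81018892] [541.83954965 -45.40102145]
[532.21867949 -78.85631133] ang 97.73761893823111 67.8439558990277 20.539319265293273
```

View pics/p9.png

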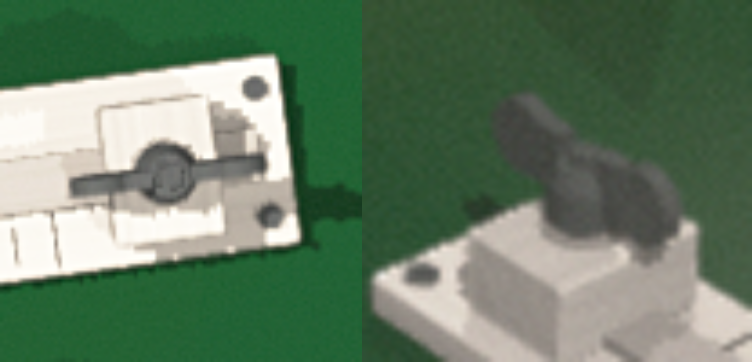

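View pics/t9.png

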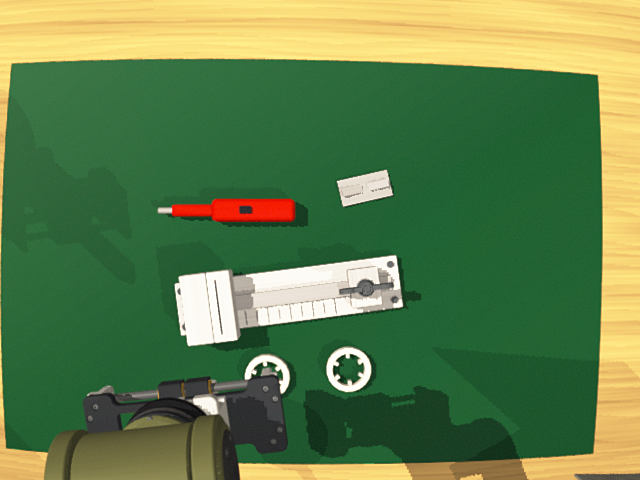

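```bash
python3 -c "
from h import *
o=ctrl.get_obs(); print(o['force'],o['joint_vel'],o['time_s']); print(ctrl.hand_in())"
```

```text
[0.56561511 0.13510694 0.16873429] [-0.05955901  0.02862359 -0.02798565 -0.00701233 -0.00027457 -0.04073525] 10.75
the job is handed in; nothing more can be done
None
```

The gauge is put away at zero and the job is handed in after about 11 s of robot time; the hand-in reported no verdict.

- **Carriage:** I pushed it with the closed fingers until it stopped moving, at 27 N. The last top picture shows it flush with the end stop.
- **Wing screw:** I turned it about 254° clockwise with one-sided fingertip pushes, without pinching. It met a firm stop at about 25 N. In the last picture the wings lie at 97.7°, and the gauge's y axis is at 97.95°, so it is at its stop to within measuring error. A starting angle of about -4.4 rad also fits the range you gave.
- **Bystanders:** The hubs, wand and spring plate look unmoved in the last picture. I compared them by eye and did not measure them again.
- **Robot clear:** The gripper was above and away from everything, with about 0.6 N of force reading at hand-in.

Two readings disagreed slightly:
- The screw axis measured from the wings was about 2.5 mm off the one worked out from the end stop, close to the 2 mm calibration accuracy.
- The final push on the wing also showed about 17 N upward, probably from the wing's rounded edge. The screw's stop angle was not affected.

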